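Put the mixed-up bisque blanks back in front of their painted samples

TASK

The white bisque blanks on the four sample boards got mixed up: none of them stands in front of the painted sample of its own shape. Rearrange them so that each blank stands upright on the cork pad of the board whose painted sample has its shape, its foot wholly on the pad; the empty banding wheel is there if you want to park one on the way. Set the blanks down gently and never drop one or let one topple, as bisque chips easily.

Things in the scene. Friction and masses are not known exactly. Their poses are not given: they have to be found in the camera images.
- blank_hare: White unpainted bisque hare, 89 mm high: round upright body 44 mm across from 20 to 50 mm up, round head, two ears standing side by side. Round foot 50 mm across. Origin at the centre of its underside, z up, -x where it faces. Loose, 0.07 to 0.14 kg; grips well with the TCP 48 mm above its underside.
- blank_gnome: White unpainted bisque gnome, 88 mm high: round upright body 44 mm across from 20 to 50 mm up, pointed conical hat with 42 mm brim. Round foot 50 mm across. Origin at the centre of its underside, z up, -x where it faces. Loose, 0.07 to 0.14 kg; grips well with the TCP 48 mm above its underside.
- blank_hen: White unpainted bisque hen, 79 mm high: body lying along x, 44 mm wide across y at 40 mm up (grip it across y); head (-x end) and tail (+x end) each reach 42 mm out. Round foot 50 mm across. Origin at the centre of its underside, z up, -x where it faces. Loose, 0.07 to 0.14 kg; grips well with the TCP 48 mm above its underside.
- blank_toadstool: White unpainted bisque toadstool, 81 mm high: 28 mm stem, broad domed cap 60 mm across with an upright rim from 44 to 58 mm up. Round foot 50 mm across. Origin at the centre of its underside, z up, -x where it faces. Loose, 0.07 to 0.14 kg; grips well with the TCP 48 mm above its underside.
- board_hare: Fixed 185 x 120 mm plywood board with a cork pad 72 mm across (pad top 16 mm above the bench) and, fixed behind it, the painted sample hare, as big as the white one: centre at x 105, y 25 mm, top at most 101 mm above the bench; a loose 34 mm paint pot beside it. Origin on the bench under the pad's centre; board from x -45 to 140 mm. A white blank of another kind starts on the pad.
- board_gnome: Fixed 185 x 120 mm plywood board with a cork pad 72 mm across (pad top 16 mm above the bench) and, fixed behind it, the painted sample gnome, as big as the white one: centre at x 105, y 25 mm, top at most 101 mm above the bench; a loose 34 mm paint pot beside it. Origin on the bench under the pad's centre; board from x -45 to 140 mm. A white blank of another kind starts on the pad.
- board_hen: Fixed 185 x 120 mm plywood board with a cork pad 72 mm across (pad top 16 mm above the bench) and, fixed behind it, the painted sample hen, as big as the white one: centre at x 105, y 25 mm, top at most 101 mm above the bench; a loose 34 mm paint pot beside it. Origin on the bench under the pad's centre; board from x -45 to 140 mm. A white blank of another kind starts on the pad.
- board_toadstool: Fixed 185 x 120 mm plywood board with a cork pad 72 mm across (pad top 16 mm above the bench) and, fixed behind it, the painted sample toadstool, as big as the white one: centre at x 105, y 25 mm, top at most 101 mm above the bench; a loose 34 mm paint pot beside it. Origin on the bench under the pad's centre; board from x -45 to 140 mm. A white blank of another kind starts on the pad.
- banding_wheel: Empty banding wheel (small hand turntable): flat round aluminium head 150 mm across on a dark cast base; a free place to park a blank. Flat top 60 mm above the bench; the head turns stiffly, the foot is fixed. Origin on the bench on the wheel's axis.
Things that resemble listed ones, but are neither listed nor needed, are in the scene too. What is shaped like the blank_toadstool but orange is not meant. Leave any red look-alike of the board_gnome alone.

How it is judged:
By the outcome, as a careful person would: the job done as asked, in the order asked, and still so for the second after the job is handed in, with the robot touching nothing.
It also fails if it takes over 141 s, if anything falls off the work surface, if the arm or the gripper's body presses on something with over 40 N, if the wrist force passes 120 N, or if a joint passes its speed limit or range.

ROBOT

A 6-joint arm with a two-finger parallel gripper is mounted at the origin on the work surface. World frame = base frame: x ahead of the robot, y to its left, z up, the work surface at z = 0. Lengths are in m, angles in degrees, forces in N, time in s.
With the tool pointing down it reaches from about 0.375 to 0.9 m from the base axis. Payload 3.1 kg.
Tool frame: the origin (TCP) lies between the finger pads, 19 mm behind the fingertips; this is the grasp point; z points along the fingers, y is the line along which they close (so a half turn about z gives the same grasp; the last joint's range is limited). The gripper opens to 87 mm and grips with 3 to 60 N. Pads are 19 mm wide; open, the fingers measure 117 mm over their backs; the gripper's body (75 mm by 190 mm) begins 51 mm behind the grasp point.
Start: joints at [57.725, 30.224, 82.088, -0, 67.689, -10.227], TCP at [0.235, 0.579, 0.241] pointing down, gripper open.
Joint ranges: [-176.69, 176.69], [-43.24, 126.21], [12.49, 139.97], [-82, 262], [0, 151.66], [-163.58, 163.58]. Speed limits (degrees/s): [159.86, 159.86, 180, 180, 180, 180].

INTERFACE

Orientations are given as a 3x3 rotation matrix whose columns are the frame's x, y, z axes.
In Python, from rig import * gives the robot as it stands.
- The arm moves only by the tool step_arm, never from a script. Its argument "targets" is a list of rows, each a list of 5 numbers: the opening, from -1 (shut) to 1 (fully open), then the shift along the world's x, y, z normalised to -1 to 1, where 1 is 0.25 m, then the turn about the world's z normalised to -1 to 1, where 1 is 180 degrees. In form: [[fingers, x, y, z, turn], ...]. A call has 1 to 20 rows; each row is the pose to reach, as a shift and turn from the pose commanded when the call began, turning the shorter way round; what a row does not reach only later rows make up. A row lasts 1/10 s, in which the tool goes at most 50 mm and 8.59 degrees, less where a joint would pass 70% of its speed; a pose out of reach is approached as far as the arm can. A call with a number of a shift or a turn outside -1 to 1 is refused whole. A call with a gripper value outside its range is refused whole. The fingers move at their own pace and stop on an object; the grip force is fixed at half the most. Time passes only in rows, so rows that repeat a pose let the fingers close. It gives the time, the measured TCP pose, the force, the opening and the grip force at its end, in the units of the state.
- read_state(): the state, without advancing time (a new reading comes with each control period).
- capture(name): name is "scene" or "top" or "wrist"; returns a dict with "color" (400x640x3 uint8, red, green, blue), "mtx" (3x3 intrinsics, pixels), "pose" (4x4, takes a point from camera to world coordinates). Camera axes: x right, y down, z forward; pixel columns grow to the right and rows downward; lengths in m; the calibration is good to about 2 mm. The wrist camera is an equidistant fisheye: a pixel r from the principal point sees the ray r / f radians off the axis. A picture is of the moment at which its call begins. There is no depth.
- hand_in(): hands the job in; it is judged then, once.
The state is a dict: "time_s": time; "joint_positions": joint angles; "qvel": joint speeds; "tau": joint torques, N m; "position": TCP position; "tcp_rot": TCP orientation; "force": force on the tool from outside, world axes, zero at the start; "moment": the same for the moment, N m; "opening": opening from 0.0 (shut) to 1.0 (fully open); "grasp_force": force on a finger pad.
Only numpy, scipy, OpenCV 4.12 (cv2) and the standard library are available. Lean on these libraries where they do the work, as an engineer would, in place of code of your own. Each camera call takes 0.05 s, during which the arm holds its last target. There are 200 camera calls.

## Working session

There is one attempt and no reset: what is moved stays moved. The work goes in short steps, Python scripts to look and compute and a tool call to move; the robot and the scene stay as the last step left them, time stands still between calls to the robot, and variables do not carry over. Pictures are saved under pics/ and viewed, at most 14 in all, crops included, and the job is handed in when it is done.

Besides the shell and the picture viewer there is one more tool, called by a JSON object that holds its "op" and its "data". step_arm: Moves the arm, as the interface text tells. Scaled input: -1 to 1 covers 0.25 m each way for a shift and 180 degrees each way for a turn. Its arguments: {"type":"object","properties":{"targets":{"type":"array","items":{"type":"array","items":{"type":"number"}}}},"required":["targets"]}

```bash
mkdir -p pics; ls; python3 - <<'E'
from rig import *
import cv2
for n in("scene","top"):
    c=capture(n); cv2.imwrite(f"pics/{n}0.png",c["color"][...,::-1]); print(n,c["mtx"].round(1).tolist(),c["pose"].round(3).tolist())
s=read_state();print(s["time_s"],s["position"],s["opening"],s["tcp_rot"])
E
```

```text
pics
scene [[475.4, 0.0, 321.3], [0.0, 475.4, 202.0], [0.0, 0.0, 1.0]] [[-0.795, 0.498, -0.347, 0.855], [0.607, 0.635, -0.479, 0.706], [-0.018, -0.591, -0.806, 1.222], [0.0, 0.0, 0.0, 1.0]]
top [[466.9, 0.0, 314.4], [0.0, 466.9, 203.1], [0.0, 0.0, 1.0]] [[0.02, -0.996, 0.085, 0.259], [-1.0, -0.02, 0.005, 0.004], [-0.003, -0.085, -0.996, 1.33], [0.0, 0.0, 0.0, 1.0]]
0.1 [0.23423105 0.57878218 0.24037548] 0.9976376934476446 [[-9.26891234e-01  3.75328589e-01 -1.04442654e-03]
 [ 3.75329879e-01  9.26889835e-01 -1.64770597e-03]
 [ 3.49637190e-04 -1.91924871e-03 -9.99998097e-01]]
```

View pics/scene0.png

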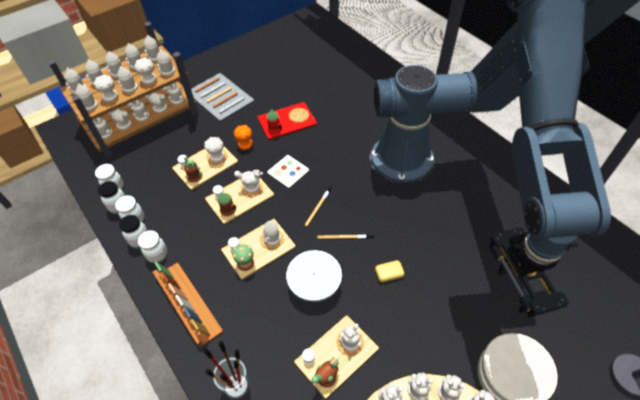

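View pics/top0.png

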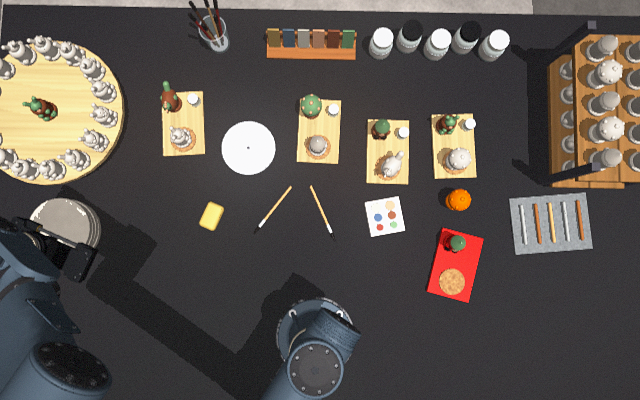

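The four boards in the top view are at (184,123), (319,131), (388,151) and (454,146), and the wheel is at (248,148). The decoys are the red board (455,265), the orange toadstool (459,200), the turntable figures on the left and the rack on the right. I'll take one close crop to identify the shapes.

```bash
python3 - <<'E'
import cv2,numpy as np
t=cv2.imread("pics/top0.png");s=cv2.imread("pics/scene0.png")
a=cv2.resize(t[85:190,150:490],(800,247),interpolation=cv2.INTER_CUBIC)
b=cv2.resize(s[125:280,165:305],(315,349),interpolation=cv2.INTER_CUBIC)
c=cv2.resize(s[310:400,285:385],(388,349),interpolation=cv2.INTER_CUBIC)
cv2.imwrite("pics/crop.png",np.vstack([a,np.hstack([b,c,np.zeros((349,97,3),np.uint8)])]))
E
```

```text
(no output)
```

View pics/crop.png

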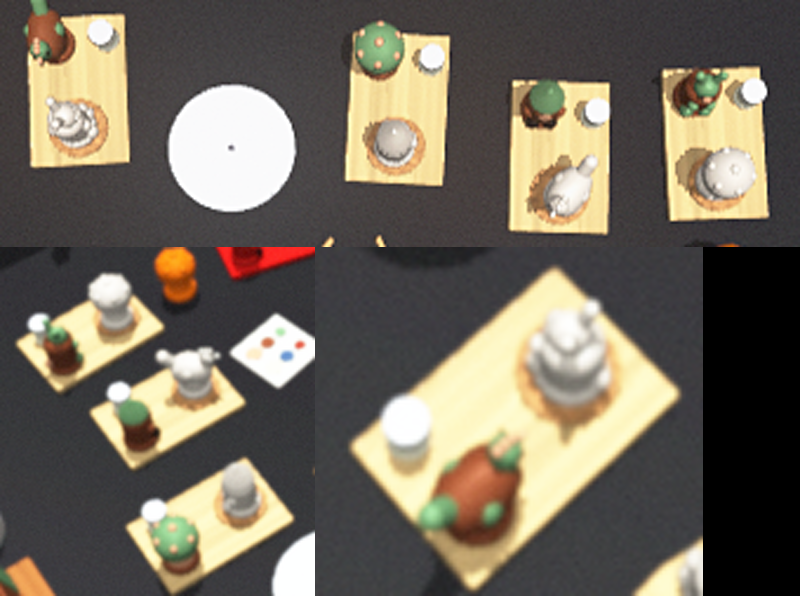

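Sample and blank on each board, left to right: A has the hen sample and the hare blank. B has the toadstool sample and the gnome blank, C the gnome sample and the hen blank, and D the hare sample and the toadstool blank. Plan: hare A→wheel, hen C→A, gnome B→C, toadstool D→B, hare wheel→D. Next I'll measure positions.

```bash
cat > h.py <<'E'
import cv2,numpy as np
from rig import *
def ray(c,p):
    d=c["pose"][:3,:3]@np.linalg.solve(c["mtx"],[p[0],p[1],1.]); return c["pose"][:3,3],d
def plane(c,p,z):
    o,d=ray(c,p); return o+d*(z-o[2])/d[2]
def tri(c1,p1,c2,p2):
    o1,d1=ray(c1,p1);o2,d2=ray(c2,p2)
    t=np.linalg.lstsq(np.c_[d1,-d2],o2-o1,rcond=None)[0]
    a,b=o1+t[0]*d1,o2+t[1]*d2
    return (a+b)/2,np.linalg.norm(a-b)
def pix(c,P):
    q=c["pose"][:3,:3].T@(np.asarray(P)-c["pose"][:3,3]); return (c["mtx"]@(q/q[2]))[:2]
def white(c,ctr,r=22):
    hsv=cv2.cvtColor(c["color"],cv2.COLOR_RGB2HSV)
    m=((hsv[...,1]<60)&(hsv[...,2]>95)).astype(np.uint8)
    k=np.zeros_like(m);cv2.circle(k,tuple(int(round(v)) for v in ctr),r,1,-1)
    m&=k
    n,l,s,cc=cv2.connectedComponentsWithStats(m)
    i=1+np.argmax(s[1:,4]); return (l==i).astype(np.uint8),cc[i],s[i]
E
python3 - <<'E'
from h import *
T,S=capture("top"),capture("scene")
hsv=cv2.cvtColor(T["color"],cv2.COLOR_RGB2HSV)
wood=cv2.inRange(hsv,(12,60,120),(32,255,255))
vis=T["color"][...,::-1].copy();vs=S["color"][...,::-1].copy()
for n,b,w in(("A",(184,123),(180,137)),("B",(319,131),(317,145)),("C",(388,151),(390,164)),("D",(454,146),(458,158))):
    k=np.zeros_like(wood);cv2.circle(k,b,42,255,-1)
    cs,_=cv2.findContours(wood&k,0,1);c=max(cs,key=cv2.contourArea)
    box=cv2.boxPoints(cv2.minAreaRect(c));P=np.array([plane(T,p,.012)[:2] for p in box])
    ctr=P.mean(0);e=P-ctr; L=sorted([(np.linalg.norm(P[i]-P[i-1]),i) for i in range(4)])[-1]
    u=P[L[1]]-P[L[1]-1];u/=np.linalg.norm(u);u*=np.sign(u[0])
    pad=ctr-.0475*u
    m,cc,s=white(T,w)
    p0=plane(T,cc,.055); ms,cs_,ss=white(S,pix(S,p0),17)
    X,gap=tri(T,cc,S,cs_)
    print(n,"board",ctr.round(3),"len",round(L[0],3),"yaw",np.degrees(np.arctan2(u[1],u[0])).round(1),"pad",pad.round(3),"blankT@45",plane(T,cc,.055).round(3),"tri",X.round(3),gap.round(4),s[2:],ss[2:])
    if n=="C":
        pts=np.argwhere(m)[:,::-1];W=np.array([plane(T,p,.056)[:2] for p in pts]);V=np.linalg.svd(W-W.mean(0),full_matrices=False)[2][0];print("hen axis",np.degrees(np.arctan2(V[1],V[0])),np.ptp(W@V if 0 else (W-W.mean(0))@V))
    cv2.drawContours(vis,cv2.findContours(m,0,1)[0],-1,(0,0,255),1);cv2.drawContours(vs,cv2.findContours(ms,0,1)[0],-1,(0,0,255),1)
    cv2.circle(vis,tuple(pix(T,[*pad,.016]).round().astype(int)),1,(255,0,0),-1);cv2.circle(vs,tuple(pix(S,[*pad,.016]).round().astype(int)),1,(255,0,0),-1)
m,cc,s=white(T,(248,148),32);print("wheel",plane(T,cc,.06).round(3),s[2:])
a=cv2.resize(vis[85:190,150:490],(800,247),interpolation=0)
b=cv2.resize(vs[125:280,165:305],(315,349),interpolation=0);c=cv2.resize(vs[310:400,285:385],(388,349),interpolation=0)
cv2.imwrite("pics/m1.png",np.vstack([a,np.hstack([b,c,np.zeros((349,97,3),np.uint8)])]))
E
```

```text
A board [0.596 0.393] len 0.187 yaw 4.8 pad [0.548 0.389] blankT@45 [0.545 0.386 0.055] tri [0.548 0.388 0.046] 0.0026 [ 23  22 333] [ 29  30 493]
B board [0.582 0.002] len 0.189 yaw -2.0 pad [0.535 0.003] blankT@45 [0.528 0.004 0.055] tri [0.531 0.004 0.044] 0.0013 [ 18  20 275] [ 20  25 341]
C board [ 0.524 -0.195] len 0.188 yaw 0.6 pad [ 0.477 -0.195] blankT@45 [ 0.479 -0.202  0.055] tri [ 0.478 -0.201  0.055] 0.0024 [ 23  26 360] [ 29  23 409]
hen axis 141.09602621096892 0.08586682677710503
D board [ 0.545 -0.384] len 0.189 yaw 2.5 pad [ 0.498 -0.386] blankT@45 [ 0.499 -0.385  0.055] tri [ 0.498 -0.384  0.057] 0.0005 [ 26  23 430] [ 20  26 381]
wheel [0.518 0.196 0.06 ] [  55   54 2352]
```

View pics/m1.png

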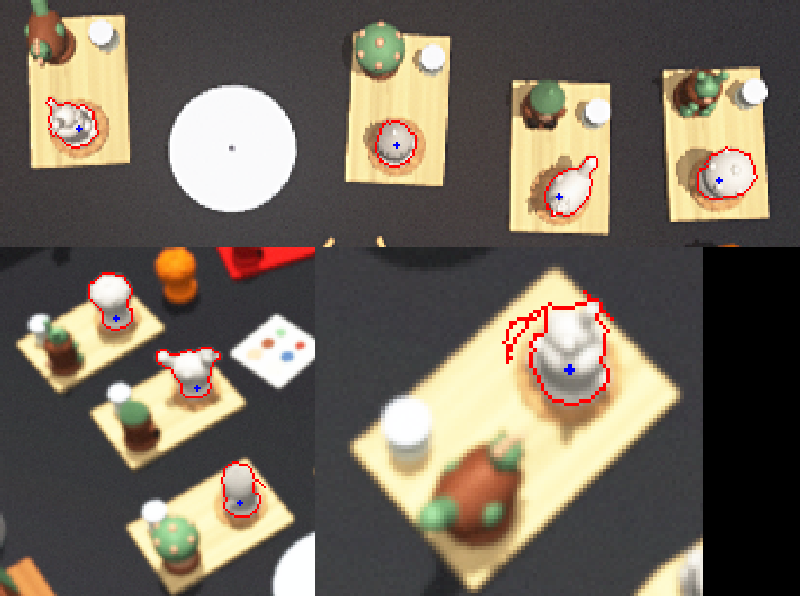

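The overlay confirms the pads (blue) and the blank outlines. All blanks sit within a few mm of the pad centres. Now moving above the hare.

{"op": "step_arm", "data": {"targets": [[1,1,-0.76,0,0],[1,1,-0.76,0,0],[1,1,-0.76,0,0],[1,1,-0.76,0,0],[1,1,-0.76,0,0],[1,1,-0.76,0,0],[1,1,-0.76,0,0],[1,1,-0.76,0,0],[1,1,-0.76,0,0],[1,1,-0.76,0,0]]}}

```text
time_s: 1.2
position: [0.4827, 0.3904, 0.2411]
tcp_rot: [[-0.928, 0.373, -0.001], [0.373, 0.928, -0.0], [0.001, -0.001, -1.0]]
force: [-0.6, 0.7, 0.0]
opening: 0.999
grasp_force: 0.0
```

```bash
python3 - <<'E'
from h import *
c=capture("wrist");cv2.imwrite("pics/w1.png",c["color"][...,::-1]);print(c["mtx"].round(1).tolist(),c["pose"].round(3).tolist());print(read_state()["position"])
E
```

```text
[[309.7, 0.0, 313.6], [0.0, 309.7, 201.2], [0.0, 0.0, 1.0]] [[0.373, 0.895, 0.245, 0.415], [0.928, -0.359, -0.1, 0.417], [-0.001, 0.264, -0.964, 0.384], [0.0, 0.0, 0.0, 1.0]]
[0.48273004 0.39054941 0.24121221]
```

View pics/w1.png

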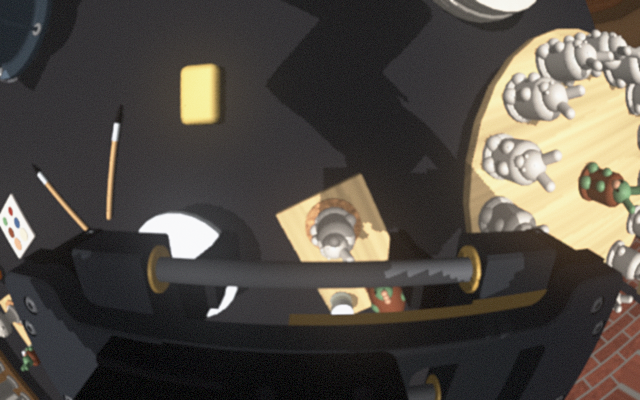

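The wrist view shows the hare centred on its pad (333,225), and nothing is near the finger paths. Descending and gripping.

{"op": "step_arm", "data": {"targets": [[1,0.25,0,0,0],[1,0.25,0,0,0],[1,0.25,0,0,0],[1,0.25,0,-0.15,0],[1,0.25,0,-0.3,0],[1,0.25,0,-0.45,0],[1,0.25,0,-0.55,0],[1,0.25,0,-0.64,0],[1,0.25,0,-0.7,0],[1,0.25,0,-0.7,0],[1,0.25,0,-0.7,0],[-1,0.25,0,-0.7,0],[-1,0.25,0,-0.7,0],[-1,0.25,0,-0.7,0],[-1,0.25,0,-0.7,0],[-1,0.25,0,-0.7,0],[-1,0.25,0,-0.7,0],[-1,0.25,0,-0.7,0],[-1,0.25,0,-0.7,0],[-1,0.25,0,-0.7,0]]}}

```text
time_s: 3.25
position: [0.5472, 0.3894, 0.0663]
tcp_rot: [[-0.927, 0.375, 0.0], [0.375, 0.927, 0.0], [-0.0, 0.0, -1.0]]
force: [-0.2, 1.4, 0.2]
opening: 0.488
grasp_force: 30.0
```

{"op": "step_arm", "data": {"targets": [[-1,0,0,0.05,0],[-1,0,0,0.15,0],[-1,0,0,0.3,0],[-1,0,0,0.45,0],[-1,0,0,0.54,0],[-1,-0.02,-0.1,0.54,0],[-1,-0.04,-0.24,0.54,0],[-1,-0.06,-0.4,0.54,0],[-1,-0.08,-0.55,0.54,0],[-1,-0.1,-0.68,0.54,0],[-1,-0.12,-0.77,0.54,0],[-1,-0.12,-0.77,0.54,0],[-1,-0.12,-0.77,0.44,0],[-1,-0.12,-0.77,0.35,0],[-1,-0.12,-0.77,0.28,0],[-1,-0.12,-0.77,0.23,0],[-1,-0.12,-0.77,0.2,0],[-1,-0.12,-0.77,0.2,0],[-1,-0.12,-0.77,0.19,0],[-1,-0.12,-0.77,0.19,0]]}}

```text
time_s: 5.25
position: [0.5175, 0.197, 0.1142]
tcp_rot: [[-0.927, 0.375, 0.001], [0.375, 0.927, 0.0], [-0.001, 0.001, -1.0]]
force: [-0.8, -0.6, -2.8]
opening: 0.489
grasp_force: 30.0
```

{"op": "step_arm", "data": {"targets": [[-1,0,0,-0.004,0],[-1,0,0,-0.008,0],[-1,0,0,-0.01,0],[-1,0,0,-0.01,0]]}}

```text
time_s: 5.65
position: [0.5171, 0.1968, 0.1113]
tcp_rot: [[-0.927, 0.375, 0.0], [0.375, 0.927, 0.0], [-0.0, 0.0, -1.0]]
force: [0.2, 0.4, -1.7]
opening: 0.487
grasp_force: 30.0
```

{"op": "step_arm", "data": {"targets": [[-1,0,0,-0.002,0],[-1,0,0,-0.004,0],[-1,0,0,-0.004,0]]}}

```text
time_s: 5.95
position: [0.5171, 0.1968, 0.1103]
tcp_rot: [[-0.927, 0.375, 0.0], [0.375, 0.927, -0.0], [-0.0, 0.0, -1.0]]
force: [0.6, 0.3, -1.1]
opening: 0.486
grasp_force: 30.0
```

{"op": "step_arm", "data": {"targets": [[-1,0,0,-0.003,0],[-1,0,0,-0.003,0],[-1,0,0,-0.003,0]]}}

```text
time_s: 6.25
position: [0.5171, 0.1968, 0.1102]
tcp_rot: [[-0.927, 0.375, 0.0], [0.375, 0.927, -0.0], [-0.0, 0.0, -1.0]]
force: [-1.7, -0.4, 6.0]
opening: 0.488
grasp_force: 30.0
```

Contact (6 N). Release, lift, and move toward a viewing place for the hen.

{"op": "step_arm", "data": {"targets": [[1,0,0,0,0],[1,0,0,0,0],[1,0,0,0,0],[1,0,0,0,0],[1,0,0,0,0],[1,0,0,0.1,0],[1,0,0,0.25,0],[1,0,0,0.4,0],[1,0,0,0.52,0],[1,0,0,0.52,0],[1,-0.2,-1,0.52,0],[1,-0.2,-1,0.52,0],[1,-0.2,-1,0.52,0],[1,-0.2,-1,0.52,0],[1,-0.2,-1,0.52,0],[1,-0.2,-1,0.52,0]]}}

```text
time_s: 7.85
position: [0.4661, -0.0578, 0.2387]
tcp_rot: [[-0.924, 0.381, -0.001], [0.381, 0.924, -0.001], [0.001, -0.002, -1.0]]
force: [0.9, -0.0, 0.1]
opening: 1.001
grasp_force: 0.0
```

{"op": "step_arm", "data": {"targets": [[1,-0.24,-0.58,0,0],[1,-0.24,-0.58,0,0],[1,-0.24,-0.58,0,0],[1,-0.24,-0.58,0,0],[1,-0.24,-0.58,0,0],[1,-0.24,-0.58,0,0]]}}

```text
time_s: 8.45
position: [0.407, -0.1967, 0.239]
tcp_rot: [[-0.927, 0.375, -0.001], [0.375, 0.927, 0.002], [0.002, 0.001, -1.0]]
force: [0.2, 0.0, 0.7]
opening: 0.999
grasp_force: 0.0
```

```bash
python3 - <<'E'
from h import *
c=capture("wrist");t=capture("top")["color"]
v=np.vstack([c["color"][:290],cv2.resize(t[70:200,150:490],(640,245))])
cv2.imwrite("pics/w2.png",v[...,::-1]);np.savez("w2.npz",**c);print(read_state()["position"])
E
```

```text
[ 0.40737614 -0.19629639  0.23918339]
```

View pics/w2.png

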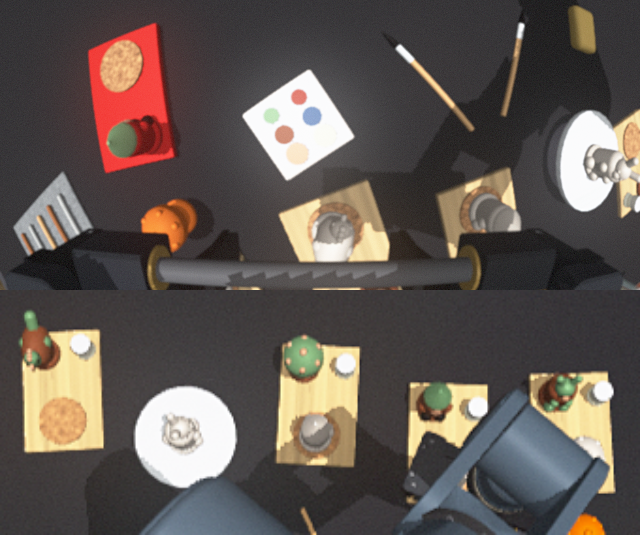

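```bash
python3 - <<'E'
from h import *
T,S=capture("top"),capture("scene")
t=tri(T,(400.5,154.5),S,(238.5,173.5));h=tri(T,(386.7,173),S,(259,173))
print(t,h);d=t[0]-h[0];print(np.degrees(np.arctan2(d[1],d[0])),np.linalg.norm(d))
t0=cv2.imread("pics/top0.png")[140:190,365:415];s0=cv2.imread("pics/scene0.png")[155:205,225:275]
cv2.imwrite("pics/hen.png",np.hstack([cv2.resize(i,(400,400),interpolation=cv2.INTER_CUBIC) for i in(t0,s0)]))
E
```

```text
(array([ 0.50143992, -0.22027206,  0.0805869 ]), np.float64(0.0026537183059197585)) (array([ 0.4498965 , -0.18308852,  0.07990226]), np.float64(0.003587486250630267))
-35.806766250003285 0.0635594925676981
```

View pics/hen.png

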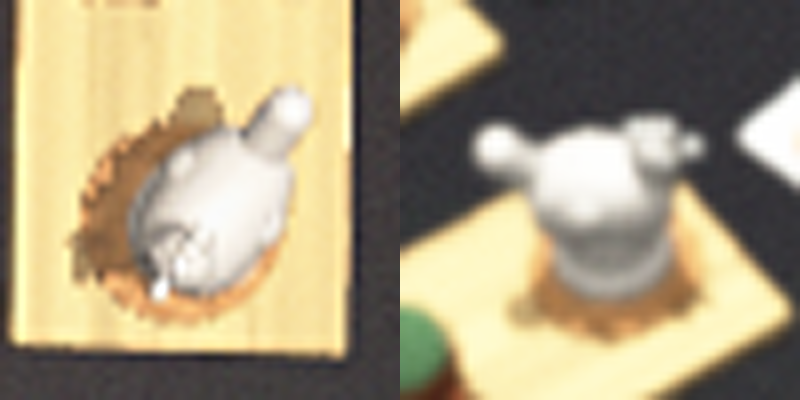

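```bash
python3 - <<'E'
from h import *
T,S=capture("top"),capture("scene")
t=tri(T,(401.2,152.9),S,(236.7,173.5));h=tri(T,(384.8,176),S,(261.5,173))
print(t,h);d=t[0]-h[0];print(np.degrees(np.arctan2(d[1],d[0])),np.linalg.norm(d),(t[0]+h[0])/2,read_state()["position"])
E
```

```text
(array([ 0.50598197, -0.22221291,  0.08200289]), np.float64(0.0016630875350628098)) (array([ 0.44255068, -0.17882516,  0.07826289]), np.float64(0.001854227249975627))
-34.37258601915835 0.0769416172696299 [ 0.47426632 -0.20051904  0.08013289] [ 0.40746557 -0.19707859  0.23949277]
```

{"op": "step_arm", "data": {"targets": [[1,0.27,-0.01,0,-0.07],[1,0.27,-0.01,0,-0.07],[1,0.27,-0.01,0,-0.07],[1,0.27,-0.01,-0.15,-0.07],[1,0.27,-0.01,-0.3,-0.07],[1,0.27,-0.01,-0.45,-0.07],[1,0.27,-0.01,-0.55,-0.07],[1,0.27,-0.01,-0.64,-0.07],[1,0.27,-0.01,-0.7,-0.07],[1,0.27,-0.01,-0.7,-0.07],[1,0.27,-0.01,-0.7,-0.07],[-1,0.27,-0.01,-0.7,-0.07],[-1,0.27,-0.01,-0.7,-0.07],[-1,0.27,-0.01,-0.7,-0.07],[-1,0.27,-0.01,-0.7,-0.07],[-1,0.27,-0.01,-0.7,-0.07],[-1,0.27,-0.01,-0.7,-0.07],[-1,0.27,-0.01,-0.7,-0.07],[-1,0.27,-0.01,-0.7,-0.07],[-1,0.27,-0.01,-0.7,-0.07]]}}

```text
time_s: 10.75
position: [0.4746, -0.2007, 0.0646]
tcp_rot: [[-0.823, 0.569, 0.0], [0.569, 0.823, 0.0], [-0.0, 0.0, -1.0]]
force: [0.9, 1.0, 2.1]
opening: 0.496
grasp_force: 30.0
```

{"op": "step_arm", "data": {"targets": [[-1,0,0,0.05,0],[-1,0,0,0.15,0],[-1,0,0,0.3,0],[-1,0,0,0.45,0],[-1,0,0,0.6,0],[-1,0,0,0.72,0],[-1,0,0,0.8,0],[-1,0,0.08,0.8,0],[-1,0,0.2,0.8,0],[-1,0,0.36,0.8,0],[-1,0,0.52,0.8,0],[-1,0,0.68,0.8,0],[-1,0,0.84,0.8,0],[-1,0,1,0.8,0]]}}

```text
time_s: 12.15
position: [0.4738, 0.0508, 0.2651]
tcp_rot: [[-0.823, 0.569, 0.0], [0.569, 0.823, -0.0], [-0.0, -0.0, -1.0]]
force: [0.7, -0.1, -2.0]
opening: 0.495
grasp_force: 30.0
```

{"op": "step_arm", "data": {"targets": [[-1,0.05,0.16,0,0],[-1,0.1,0.32,0,0],[-1,0.14,0.48,0,0],[-1,0.18,0.64,0,0],[-1,0.24,0.8,0,0],[-1,0.29,0.9,0,0],[-1,0.29,1,0,0]]}}

```text
time_s: 12.85
position: [0.5481, 0.3007, 0.2648]
tcp_rot: [[-0.823, 0.568, 0.001], [0.568, 0.823, -0.0], [-0.001, 0.001, -1.0]]
force: [0.4, -0.0, -1.1]
opening: 0.5
grasp_force: 30.0
```

{"op": "step_arm", "data": {"targets": [[-1,0,0.1,0,0],[-1,0,0.2,0,0],[-1,0,0.3,0,0],[-1,0,0.36,0,0],[-1,0,0.36,0,0],[-1,0,0.36,-0.12,0],[-1,0,0.36,-0.26,0],[-1,0,0.36,-0.4,0],[-1,0,0.36,-0.54,0],[-1,0,0.36,-0.64,0],[-1,0,0.36,-0.72,0],[-1,0,0.36,-0.76,0],[-1,0,0.36,-0.78,0],[-1,0,0.36,-0.785,0],[-1,0,0.36,-0.785,0],[-1,0,0.36,-0.785,0]]}}

```text
time_s: 14.45
position: [0.5478, 0.3896, 0.0696]
tcp_rot: [[-0.823, 0.568, 0.002], [0.568, 0.823, 0.001], [-0.001, 0.002, -1.0]]
force: [-0.8, -0.7, -0.9]
opening: 0.496
grasp_force: 30.0
```

{"op": "step_arm", "data": {"targets": [[-1,0,0,-0.006,0],[-1,0,0,-0.012,0],[-1,0,0,-0.016,0],[-1,0,0,-0.018,0],[-1,0,0,-0.018,0],[-1,0,0,-0.018,0]]}}

```text
time_s: 15.05
position: [0.5471, 0.3894, 0.0646]
tcp_rot: [[-0.823, 0.568, 0.0], [0.568, 0.823, 0.0], [-0.0, 0.0, -1.0]]
force: [-1.8, -0.6, 5.1]
opening: 0.497
grasp_force: 30.0
```

Contact (5 N). Release, lift, and go to the gnome.

{"op": "step_arm", "data": {"targets": [[1,0,0,0,0],[1,0,0,0,0],[1,0,0,0,0],[1,0,0,0,0],[1,0,0,0,0],[1,0,0,0.1,0],[1,0,0,0.25,0],[1,0,0,0.4,0],[1,0,0,0.55,0],[1,0,0,0.7,0],[1,0,0,0.7,0],[1,-0.03,-1,0.7,0],[1,-0.03,-1,0.7,0],[1,-0.03,-1,0.7,0],[1,-0.03,-1,0.7,0],[1,-0.03,-1,0.7,0],[1,-0.03,-1,0.7,0]]}}

```text
time_s: 16.75
position: [0.5391, 0.1337, 0.238]
tcp_rot: [[-0.819, 0.574, -0.002], [0.574, 0.819, -0.002], [0.0, -0.003, -1.0]]
force: [-0.2, 0.6, 0.7]
opening: 1.001
grasp_force: 0.0
```

{"op": "step_arm", "data": {"targets": [[1,-0.03,-0.54,0,0],[1,-0.03,-0.54,0,0],[1,-0.03,-0.54,0,0],[1,-0.03,-0.54,0,0],[1,-0.03,-0.54,-0.15,0],[1,-0.03,-0.54,-0.3,0],[1,-0.03,-0.54,-0.45,0],[1,-0.03,-0.54,-0.55,0],[1,-0.03,-0.54,-0.64,0],[1,-0.03,-0.54,-0.7,0],[1,-0.03,-0.54,-0.7,0],[1,-0.03,-0.54,-0.7,0],[-1,-0.03,-0.54,-0.7,0],[-1,-0.03,-0.54,-0.7,0],[-1,-0.03,-0.54,-0.7,0],[-1,-0.03,-0.54,-0.7,0],[-1,-0.03,-0.54,-0.7,0],[-1,-0.03,-0.54,-0.7,0],[-1,-0.03,-0.54,-0.7,0],[-1,-0.03,-0.54,-0.7,0]]}}

```text
time_s: 18.75
position: [0.5322, 0.0042, 0.0639]
tcp_rot: [[-0.823, 0.569, 0.0], [0.569, 0.823, 0.0], [-0.0, 0.0, -1.0]]
force: [0.2, -0.1, 2.2]
opening: 0.489
grasp_force: 30.0
```

{"op": "step_arm", "data": {"targets": [[-1,0,0,0.05,0],[-1,0,0,0.15,0],[-1,0,0,0.3,0],[-1,0,0,0.4,0],[-1,-0.03,-0.1,0.45,0],[-1,-0.06,-0.24,0.45,0],[-1,-0.1,-0.4,0.45,0],[-1,-0.15,-0.55,0.45,0],[-1,-0.2,-0.7,0.45,0],[-1,-0.22,-0.8,0.45,0],[-1,-0.22,-0.8,0.45,0],[-1,-0.22,-0.8,0.35,0],[-1,-0.22,-0.8,0.22,0],[-1,-0.22,-0.8,0.12,0],[-1,-0.22,-0.8,0.06,0],[-1,-0.22,-0.8,0.03,0],[-1,-0.22,-0.8,0.015,0],[-1,-0.22,-0.8,0.01,0],[-1,-0.22,-0.8,0.01,0],[-1,-0.22,-0.8,0.01,0]]}}

```text
time_s: 20.75
position: [0.4775, -0.1959, 0.067]
tcp_rot: [[-0.823, 0.568, 0.001], [0.568, 0.823, -0.001], [-0.002, 0.0, -1.0]]
force: [-0.1, -0.8, -1.5]
opening: 0.491
grasp_force: 30.0
```

{"op": "step_arm", "data": {"targets": [[-1,0,0,-0.004,0],[-1,0,0,-0.008,0],[-1,0,0,-0.01,0],[-1,0,0,-0.01,0],[-1,0,0,-0.01,0]]}}

```text
time_s: 21.25
position: [0.4771, -0.1958, 0.0638]
tcp_rot: [[-0.823, 0.569, 0.0], [0.569, 0.823, -0.0], [-0.0, -0.0, -1.0]]
force: [-0.2, -0.1, 0.3]
opening: 0.489
grasp_force: 30.0
```

{"op": "step_arm", "data": {"targets": [[-1,0,0,-0.002,0],[-1,0,0,-0.003,0],[-1,0,0,-0.003,0]]}}

```text
time_s: 21.55
position: [0.4771, -0.1958, 0.0638]
tcp_rot: [[-0.823, 0.568, 0.0], [0.568, 0.823, -0.0], [-0.0, -0.0, -1.0]]
force: [-0.8, 0.7, 7.0]
opening: 0.491
grasp_force: 30.1
```

Contact. Release, then go to the toadstool.

{"op": "step_arm", "data": {"targets": [[1,0,0,0,0],[1,0,0,0,0],[1,0,0,0,0],[1,0,0,0,0],[1,0,0,0,0],[1,0,0,0.1,0],[1,0,0,0.25,0],[1,0,0,0.4,0],[1,0,0,0.55,0],[1,0,0,0.7,0],[1,0,0,0.7,0],[1,0.085,-0.755,0.7,0],[1,0.085,-0.755,0.7,0],[1,0.085,-0.755,0.7,0],[1,0.085,-0.755,0.7,0],[1,0.085,-0.755,0.7,0],[1,0.085,-0.755,0.7,0]]}}

```text
time_s: 23.25
position: [0.4974, -0.3845, 0.2362]
tcp_rot: [[-0.822, 0.57, -0.002], [0.57, 0.822, 0.003], [0.003, 0.001, -1.0]]
force: [-0.3, -0.1, -0.8]
opening: 0.999
grasp_force: 0.0
```

{"op": "step_arm", "data": {"targets": [[1,0,0,-0.15,0],[1,0,0,-0.3,0],[1,0,0,-0.4,0],[1,0,0,-0.5,0],[1,0,0,-0.58,0],[1,0,0,-0.64,0],[1,0,0,-0.7,0],[1,0,0,-0.7,0],[1,0,0,-0.7,0],[-1,0,0,-0.7,0],[-1,0,0,-0.7,0],[-1,0,0,-0.7,0],[-1,0,0,-0.7,0],[-1,0,0,-0.7,0],[-1,0,0,-0.7,0],[-1,0,0,-0.7,0]]}}

```text
time_s: 24.85
position: [0.4985, -0.3846, 0.0634]
tcp_rot: [[-0.823, 0.569, 0.0], [0.569, 0.823, -0.0], [-0.001, -0.0, -1.0]]
force: [-0.9, 0.6, 3.5]
opening: 0.672
grasp_force: 30.0
```

{"op": "step_arm", "data": {"targets": [[-1,0,0,0.05,0],[-1,0,0,0.15,0],[-1,0,0,0.3,0],[-1,0,0,0.45,0],[-1,0,0,0.58,0],[-1,0,0,0.58,0],[-1,0.02,0.08,0.58,0],[-1,0.04,0.2,0.58,0],[-1,0.06,0.36,0.58,0],[-1,0.08,0.52,0.58,0],[-1,0.1,0.68,0.58,0],[-1,0.12,0.84,0.58,0],[-1,0.145,1,0.58,0]]}}

```text
time_s: 26.15
position: [0.5327, -0.131, 0.2062]
tcp_rot: [[-0.823, 0.568, -0.005], [0.568, 0.823, 0.003], [0.005, -0.0, -1.0]]
force: [1.6, 0.1, -0.7]
opening: 0.674
grasp_force: 30.0
```

{"op": "step_arm", "data": {"targets": [[-1,0,0.15,0,0],[-1,0,0.3,0,0],[-1,0,0.44,0,0],[-1,0,0.55,0,0],[-1,0,0.55,0,0],[-1,0,0.55,-0.12,0],[-1,0,0.55,-0.25,0],[-1,0,0.55,-0.38,0],[-1,0,0.55,-0.47,0],[-1,0,0.55,-0.52,0],[-1,0,0.55,-0.55,0],[-1,0,0.55,-0.565,0],[-1,0,0.55,-0.57,0],[-1,0,0.55,-0.57,0],[-1,0,0.55,-0.57,0]]}}

```text
time_s: 27.65
position: [0.5351, 0.0029, 0.0663]
tcp_rot: [[-0.823, 0.569, 0.002], [0.569, 0.823, -0.0], [-0.002, 0.001, -1.0]]
force: [-0.5, -0.0, -1.2]
opening: 0.672
grasp_force: 30.0
```

{"op": "step_arm", "data": {"targets": [[-1,0,0,-0.004,0],[-1,0,0,-0.008,0],[-1,0,0,-0.01,0],[-1,0,0,-0.01,0],[-1,0,0,-0.01,0]]}}

```text
time_s: 28.15
position: [0.5347, 0.003, 0.0634]
tcp_rot: [[-0.823, 0.568, 0.0], [0.568, 0.823, -0.0], [-0.0, 0.0, -1.0]]
force: [-0.4, -0.1, 4.6]
opening: 0.667
grasp_force: 29.9
```

{"op": "step_arm", "data": {"targets": [[1,0,0,0,0],[1,0,0,0,0],[1,0,0,0,0],[1,0,0,0,0],[1,0,0,0,0],[1,0,0,0.1,0],[1,0,0,0.25,0],[1,0,0,0.4,0],[1,0,0,0.6,0],[1,0,0,0.8,0],[1,0,0,0.8,0],[1,-0.07,0.775,0.8,0],[1,-0.07,0.775,0.8,0],[1,-0.07,0.775,0.8,0],[1,-0.07,0.775,0.8,0],[1,-0.07,0.775,0.8,0],[1,-0.07,0.775,0.8,0]]}}

```text
time_s: 29.85
position: [0.5162, 0.1976, 0.2621]
tcp_rot: [[-0.824, 0.566, -0.001], [0.566, 0.824, -0.001], [0.001, -0.002, -1.0]]
force: [-0.2, -0.1, -0.6]
opening: 1.003
grasp_force: 0.0
```

{"op": "step_arm", "data": {"targets": [[1,0,0,-0.15,0],[1,0,0,-0.3,0],[1,0,0,-0.4,0],[1,0,0,-0.5,0],[1,0,0,-0.57,0],[1,0,0,-0.61,0],[1,0,0,-0.61,0],[1,0,0,-0.61,0],[-1,0,0,-0.61,0],[-1,0,0,-0.61,0],[-1,0,0,-0.61,0],[-1,0,0,-0.61,0],[-1,0,0,-0.61,0],[-1,0,0,-0.61,0],[-1,0,0,-0.61,0],[-1,0,0,-0.61,0]]}}

```text
time_s: 31.45
position: [0.517, 0.1968, 0.1105]
tcp_rot: [[-0.823, 0.568, -0.0], [0.568, 0.823, 0.0], [0.0, -0.0, -1.0]]
force: [0.2, 0.1, 0.6]
opening: 0.491
grasp_force: 30.0
```

{"op": "step_arm", "data": {"targets": [[-1,0,0,0.05,0],[-1,0,0,0.15,0],[-1,0,0,0.3,0],[-1,0,0,0.44,0],[-1,0,0,0.44,0],[-1,0,-0.08,0.44,0],[-1,0,-0.2,0.44,0],[-1,0,-0.36,0.44,0],[-1,-0.02,-0.52,0.44,0],[-1,-0.02,-0.68,0.44,0],[-1,-0.03,-0.84,0.44,0],[-1,-0.03,-1,0.44,0]]}}

```text
time_s: 32.65
position: [0.5083, -0.0544, 0.2199]
tcp_rot: [[-0.823, 0.568, -0.002], [0.568, 0.823, 0.001], [0.002, -0.001, -1.0]]
force: [0.5, 0.3, -1.4]
opening: 0.485
grasp_force: 30.0
```

{"op": "step_arm", "data": {"targets": [[-1,0,-0.16,0,0],[-1,0,-0.32,0,0],[-1,-0.02,-0.48,0,0],[-1,-0.03,-0.64,0,0],[-1,-0.03,-0.78,0,0],[-1,-0.045,-0.9,0,0],[-1,-0.045,-1,0,0]]}}

```text
time_s: 33.35
position: [0.4971, -0.3046, 0.2197]
tcp_rot: [[-0.822, 0.57, -0.002], [0.57, 0.822, 0.001], [0.002, -0.0, -1.0]]
force: [0.0, -0.5, -1.5]
opening: 0.487
grasp_force: 30.0
```

{"op": "step_arm", "data": {"targets": [[-1,0,-0.12,0,0],[-1,0,-0.22,0,0],[-1,0,-0.3,0,0],[-1,0,-0.33,0,0],[-1,0,-0.33,0,0],[-1,0,-0.33,-0.12,0],[-1,0,-0.33,-0.27,0],[-1,0,-0.33,-0.4,0],[-1,0,-0.33,-0.5,0],[-1,0,-0.33,-0.56,0],[-1,0,-0.33,-0.59,0],[-1,0,-0.33,-0.6,0],[-1,0,-0.33,-0.6,0],[-1,0,-0.33,-0.6,0]]}}

```text
time_s: 34.75
position: [0.499, -0.3863, 0.0718]
tcp_rot: [[-0.823, 0.568, 0.002], [0.568, 0.823, -0.002], [-0.002, -0.001, -1.0]]
force: [-0.1, 0.5, -0.8]
opening: 0.485
grasp_force: 30.0
```

Target contact is z ≈ 0.0665.

{"op": "step_arm", "data": {"targets": [[-1,0,0,-0.006,0],[-1,0,0,-0.012,0],[-1,0,0,-0.016,0],[-1,0,0,-0.016,0],[-1,0,0,-0.016,0]]}}

```text
time_s: 35.25
position: [0.4983, -0.3858, 0.0666]
tcp_rot: [[-0.823, 0.569, 0.0], [0.569, 0.823, -0.0], [-0.0, -0.0, -1.0]]
force: [-0.2, -0.4, -0.7]
opening: 0.484
grasp_force: 30.0
```

{"op": "step_arm", "data": {"targets": [[-1,0,0,-0.002,0],[-1,0,0,-0.003,0],[-1,0,0,-0.003,0]]}}

```text
time_s: 35.55
position: [0.4984, -0.3858, 0.0666]
tcp_rot: [[-0.823, 0.568, 0.0], [0.568, 0.823, -0.0], [-0.0, -0.0, -1.0]]
force: [-1.0, 1.8, 5.0]
opening: 0.489
grasp_force: 30.0
```

{"op": "step_arm", "data": {"targets": [[1,0,0,0,0],[1,0,0,0,0],[1,0,0,0,0],[1,0,0,0,0],[1,0,0,0,0],[1,0,0,0.1,0],[1,0,0,0.25,0],[1,0,0,0.4,0],[1,0,0,0.6,0],[1,0,0,0.8,0],[1,0,0,0.8,0],[1,-0.9,-0.2,0.8,0],[1,-0.9,-0.2,0.8,0],[1,-0.9,-0.2,0.8,0],[1,-0.9,-0.2,0.8,0],[1,-0.9,-0.2,0.8,0],[1,-0.9,-0.2,0.8,0],[1,-0.9,-0.2,0.8,0]]}}

```text
time_s: 37.35
position: [0.2729, -0.4358, 0.2655]
tcp_rot: [[-0.822, 0.57, 0.0], [0.57, 0.822, 0.0], [-0.0, 0.001, -1.0]]
force: [-0.4, -0.7, 0.3]
opening: 1.004
grasp_force: 0.0
```

```bash
python3 - <<'E'
from h import *
t=capture("top")["color"];s=capture("scene")["color"]
a=cv2.resize(t[85:190,150:490],(800,247),interpolation=cv2.INTER_CUBIC)
b=cv2.resize(s[125:280,165:305],(315,349),interpolation=cv2.INTER_CUBIC);c=cv2.resize(s[310:400,285:385],(388,349),interpolation=cv2.INTER_CUBIC)
cv2.imwrite("pics/f1.png",np.vstack([a,np.hstack([b,c,np.zeros((349,97,3),np.uint8)])])[...,::-1])
E
```

```text
(no output)
```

View pics/f1.png

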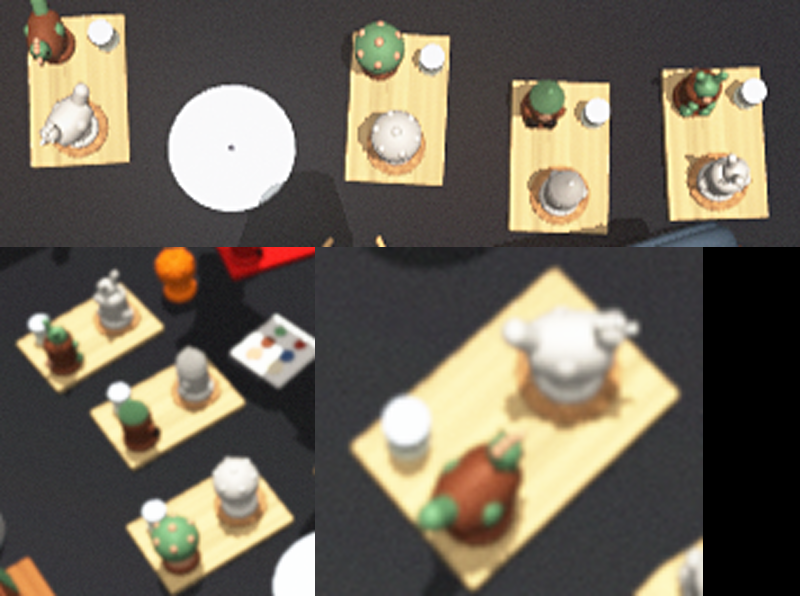

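All four blanks stand upright, centred on the matching pads: hen (70,120), toadstool (396,140), gnome (562,190) and hare (720,180). Handing in.

```bash
python3 -c "
from rig import *
print(hand_in())"
```

```text
the job is handed in; nothing more can be done
None
```

All four blanks now stand upright on the cork pad of the board with their own shape's painted sample, confirmed in the final camera view, and the job is handed in at about 37 s of the 141 s allowed.

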